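# Hold a specimen under the hardness tester's indenter

### The job

Slide the carrier with the orange specimen along the bench by its handle, without lifting it off, into the white hardness tester until the brass tip stands right over the inside of the ring marked on it, and let go of it. Then push the tester's black cap down until the collar is at the middle of the green band on the stem (about 13 mm; never down to the red band) and keep it pressed: finish while still holding it there. Leave the blue carrier, dishes, weight and jar where they are.

Things in the scene. Friction and masses are not known exactly. Their poses are not given: they have to be found in the camera images.
- tester: White portal fixed to the bench; place and yaw vary. Origin on the bench below the ram; x: the way the carrier goes in, from the robot's side; y: along the beam. 30 mm square columns at y = -80 and +80 (inner faces 130 apart), feet x -20 to 60, |y| 65 to 115, 12 high. Beam 34 deep in x, 85 to 111 up; guide bush below it down to 78, collar (26 across) on it up to 116.
- cap_top (a point): Centre of the flat top of the ram's black cap (44 mm across, 14 thick), 158 mm above the bench when up; moves down with the ram, straight above the tip. The 14 mm stem under it has a green band whose lower and upper edges reach the collar's top at 10 and 16 mm of travel; a red band begins at 21 mm.
- ram (a joint): Downward travel of the ram, m: 0 up (rest), 0.024 hard stop; a spring returns it. Needs about 2 N to start, growing 0.4 N/mm; from 6 mm, where the tip meets the specimen, a further 1.5 N plus 0.5 N/mm: about 12 N in all at 13 mm.
- tip_point (a point): Point of the brass indenter tip (5 mm across, 9 mm higher up), on the ram's axis, 28 mm above the bench at rest, 6 mm over a specimen's top. Goes down with the ram; yields upward on its own spring once it touches.
- tip: The brass indenter, 30 mm long, upright; origin at its point.
- orange: Loose carrier, 0.2 to 0.4 kg: aluminium deck 175 x 50 x 14 mm (x, y, z); orange specimen block 62 x 44 mm, 8 mm proud of the deck, at the +x end (top 22 mm above the bench); solid black handle bar, 40 mm along x, 14 mm wide, at the -x end, top 50 mm up. Origin: centre of the underside; x from handle to specimen, z up. To be tested.
- orange_mark (a point): Centre of the white-ringed spot (ring 16 mm across) on top of the orange specimen: 57.5 mm along x and 7 mm along y from the carrier's origin, 22 mm up.
- orange_handle (a point): Centre of the top face of the orange carrier's handle bar: -62.5 mm along x from the carrier's origin, 50 mm up. Room to grip it across its 14 mm width, from the deck (14 mm) up to 50 mm.
- blue: Loose carrier, 0.2 to 0.4 kg: aluminium deck 175 x 50 x 14 mm (x, y, z); blue specimen block 62 x 44 mm, 8 mm proud of the deck, at the +x end (top 22 mm above the bench); solid black handle bar, 40 mm along x, 14 mm wide, at the -x end, top 50 mm up. Origin: centre of the underside; x from handle to specimen, z up. Not to be moved.
- pink_dish: Closed dish with a pink lid, 84 mm across, 28 mm high; origin under its centre. Leave alone.
- green_dish: Closed dish with a green lid, 84 mm across, 28 mm high; origin under its centre. Leave alone.
- weight: Brass balance weight with a knob, 38 mm across, 62 mm high; origin under its centre. Leave alone.
- jar: Amber jar with a white cap, 64 mm across, 85 mm high; origin under its centre. Leave alone.

How it is judged:
By the outcome, as a careful person would: the job done as asked, in the order asked, and still so for the second after the job is handed in, while the arm keeps its last pose, push and grip.
It also fails if it takes over 64 s, if anything falls off the work surface, if the arm or the gripper's body presses on something with over 40 N, if the wrist force passes 120 N, or if a joint passes its speed limit or range.

### The arm

A 7-joint arm with a two-finger parallel gripper is mounted at the origin on the work surface. World frame = base frame: x ahead of the robot, y to its left, z up, the work surface at z = 0. Lengths are in mm, angles in rad, forces in N, time in s.
With the tool pointing down it reaches from about 400 to 875 mm from the base axis. Payload 4.4 kg.
Tool frame: the origin (TCP) lies at the very end of the fingers, on their centre line; the grasp point (between the pads) lies 19 mm behind it; z points along the fingers, y is the direction in which the jaws open and shut (so a half turn about z gives the same grasp; the last joint's range is limited). The gripper opens to 85 mm and grips with 20 to 120 N. Pads are 22 mm wide; open, the fingers measure 114 mm over their backs; the gripper's body (76 mm by 85 mm) begins 54 mm behind the grasp point. The pads swing forward as they close: fully open they stand 13 mm farther back than shut.
Start: joints at [-1.406, 0.628, 0.038, 1.517, -0.027, 0.996, -0.02], TCP at [148.666, 632.784, 231.313] pointing down, gripper open.
Joint ranges: [-3.06, 3.06], [-0.37, 2.12], [-1.25, 1.32], [0.18, 2.47], [-1.1, 4.24], [0.23, 1.98], [-2.94, 2.94]. Speed limits (rad/s): [2.57, 2.57, 3.14, 3.14, 3.14, 3.14, 3.14].

### API

Orientations are given as [roll, pitch, yaw] about the fixed x, y, z axes, in that order (R = Rz(yaw) Ry(pitch) Rx(roll)).
In Python, from cell import ctrl, eyes gives the robot as it stands.
- The arm moves only by the tool move_arm, never from a script. Its argument "increments" is a list of rows, each a list of 6 numbers: the shift along the tool's x, y, z in cm, then the turn, a rotation vector about the tool's x, y, z in degrees. In form: [[x, y, z, wx, wy, wz], ...]. A call has 1 to 20 rows; each row is the pose to reach, as a shift and turn from the pose commanded when the call began, along the tool's axes at that moment; what a row does not reach only later rows make up. A row lasts 1/10 s, in which the tool goes at most 50 mm and 8.59 degrees, less where a joint would pass 70% of its speed; a pose out of reach is approached as far as the arm can. A call with a gripper value outside its range is refused whole. "grip" is the opening, from -1 (shut) to 1 (fully open), set as the call begins (left out, the last holds). The fingers move at their own pace and stop on an object; the grip force is fixed at half the most. Time passes only in rows, so rows that repeat a pose let the fingers close. It gives the time, the measured TCP pose, the force and the opening at its end, in the units of the state.
- ctrl.read_state(): the state, without advancing time (a new reading comes with each control period).
- eyes.get_image(name): name is "side" or "top"; returns the picture (480x640x3 uint8, red, green, blue); there is no depth.
- eyes.calibration(name): a dict with "fx", "fy", "cx", "cy" (pixels), "pose" (4x4, takes a point from camera to world coordinates). Camera axes: x right, y up, looking along -z (the intrinsics and any distortion apply to the point x, -y, -z); pixel columns grow to the right and rows downward; lengths in mm; the calibration is good to about 2 mm. A picture is of the moment at which its call begins. calibration takes no time and is no camera call.
- ctrl.finish_job(): hands the job in, once; it reports no verdict.
The state is a dict: "clock": time; "qpos": joint angles; "qd": joint speeds; "tau": joint torques, N m; "eef_pos": TCP position; "tool_rot": TCP orientation; "force": force on the tool from outside, world axes, zero at the start; "torque": the same for the moment, N m; "width": finger opening in mm.
Only numpy, scipy, OpenCV 4.12 (cv2) and the standard library are available. Lean on these libraries where they do the work, as an engineer would, in place of code of your own. Each camera call takes 0.05 s, during which the arm holds its last target. There are 200 camera calls.

## Working session

There is one attempt and no reset: what is moved stays moved. The work goes in short steps, Python scripts to look and compute and a tool call to move; the robot and the scene stay as the last step left them, time stands still between calls to the robot, and variables do not carry over. Pictures are saved under pics/ and viewed, about 8 in all and at most 12, crops included, and the job is handed in when it is done.

Besides the shell and the picture viewer there is one more tool, called after "Emit:" by a JSON object that holds its "op" and its "data", one argument or row to a line. move_arm: Moves the arm, as the interface text tells. Its arguments: {"type":"object","properties":{"increments":{"type":"array","items":{"type":"array","items":{"type":"number"}}},"grip":{"type":"number"}},"required":["increments"]}

```bash
mkdir -p pics; ls
cat > h.py <<'E'
import numpy as np, cv2
from cell import ctrl, eyes
from scipy.spatial.transform import Rotation as R
def snap(n,f):
    im=eyes.get_image(n); cv2.imwrite('pics/'+f+'.png',im[:,:,::-1]); return im
def ray(n,u,v):
    c=eyes.calibration(n); P=np.array(c['pose']); 
    d=np.array([(u-c['cx'])/c['fx'],-(v-c['cy'])/c['fy'],-1.0])
    return P[:3,3],P[:3,:3]@d
def onplane(n,u,v,z):
    o,d=ray(n,u,v); return o+d*(z-o[2])/d[2]
def proj(n,p):
    c=eyes.calibration(n); P=np.array(c['pose']); q=P[:3,:3].T@(np.array(p)-P[:3,3])
    return c['cx']+c['fx']*q[0]/-q[2], c['cy']-c['fy']*q[1]/-q[2]
E
python3 - <<'E'
from h import *
np.set_printoptions(precision=3,suppress=True)
for n in('top','side'):
    im=snap(n,n+'0'); print(n,eyes.calibration(n))
print(ctrl.read_state())
E
```

```text
pics
top {'fx': 567.8135509783397, 'fy': 567.8135509783397, 'cx': 326.16638493258716, 'cy': 254.0229696645211, 'pose': array([[   0.038,    0.977,   -0.208,  273.754],
       [  -0.999,    0.037,   -0.008,   28.119],
       [   0.   ,    0.208,    0.978, 1612.081],
       [   0.   ,    0.   ,    0.   ,    1.   ]])}
side {'fx': 600.6487463377409, 'fy': 600.6487463377409, 'cx': 328.1469206591825, 'cy': 239.92180430506002, 'pose': array([[   0.721,    0.479,   -0.5  , -108.983],
       [  -0.693,    0.5  ,   -0.52 , -690.26 ],
       [   0.001,    0.721,    0.693, 1064.224],
       [   0.   ,    0.   ,    0.   ,    1.   ]])}
{'clock': 0.1, 'qpos': array([-1.406,  0.629,  0.038,  1.518, -0.027,  0.996, -0.02 ]), 'qd': array([-0.001, -0.001, -0.   , -0.004, -0.001, -0.   ,  0.001]), 'tau': array([  0.002, -56.454,   1.23 , -19.398,   0.011,   0.005,   0.   ]), 'eef_pos': array([148.546, 632.223, 230.467]), 'tool_rot': array([-3.14 ,  0.   ,  2.911]), 'force': array([ 0.452, -0.562, -0.456]), 'torque': array([ 0.08 ,  0.039, -0.006]), 'width': 85.33372230984482}
```

View pics/top0.png

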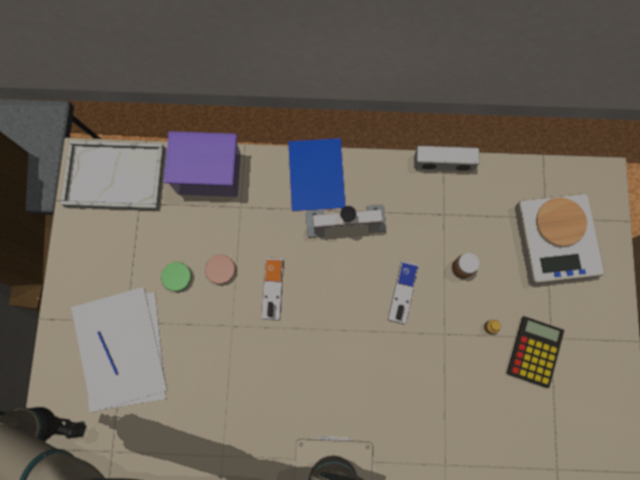

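View pics/side0.png

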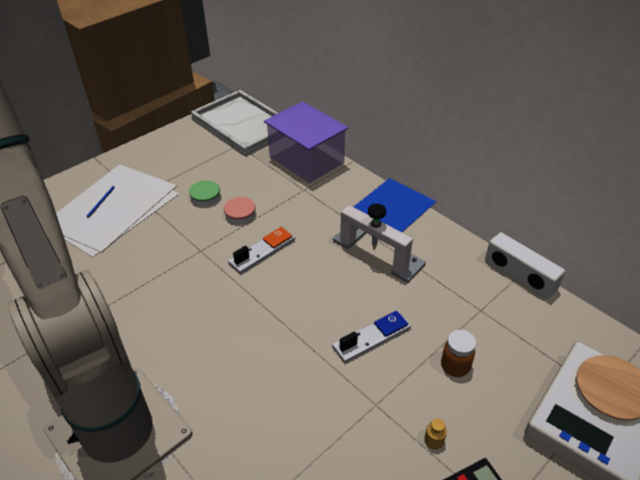

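Run:
```python
import cv2,numpy as np
t=cv2.imread('pics/top0.png');s=cv2.imread('pics/side0.png')
a=cv2.resize(t[195:330,240:400],None,fx=2.5,fy=2.5,interpolation=2);a=cv2.resize(a,(400,338))
a2=cv2.resize(t[255:325,255:295],(171,300),interpolation=2)
b=cv2.resize(s[190:280,220:430],(800,343),interpolation=2)
c=np.zeros((600,800,3),np.uint8)
c[:257,:305]=cv2.resize(t[195:330,240:400],(305,257),interpolation=2)
c[:257,310:310+400]=cv2.resize(t[200:243,300:392][:, :],(400,187),interpolation=2)[:257] if 0 else cv2.copyMakeBorder(cv2.resize(t[200:243,300:392],(400,187),interpolation=2),0,70,0,0,0)
c[257:600]=b
cv2.imwrite('pics/c1.png',c)
```

```text
(no output)
```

View pics/c1.png

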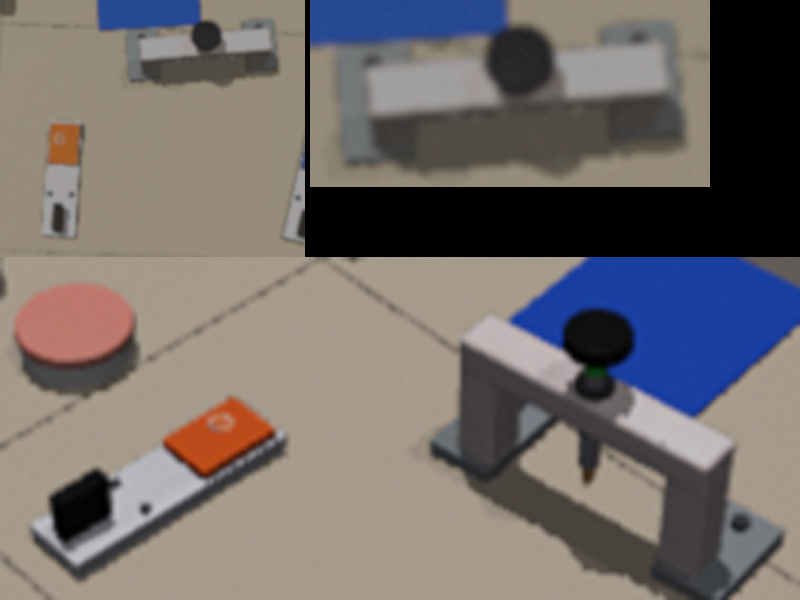

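The crop shows the orange carrier (ring on its left/+y side), and the portal with the cap at top (348,214), side (~377,211); brass tip at side ~(374,249). Now masks.

```bash
cat > m.py <<'E'
from h import *
np.set_printoptions(precision=1,suppress=True)
def big(mask,box):
    m=np.zeros_like(mask);x0,y0,x1,y1=box;m[y0:y1,x0:x1]=mask[y0:y1,x0:x1]
    n,l,st,c=cv2.connectedComponentsWithStats(m); i=1+np.argmax(st[1:,4]); return (l==i).astype(np.uint8),c[i],st[i]
def hsv(im): return cv2.cvtColor(im,cv2.COLOR_RGB2HSV)
def orange(im,box):
    h=hsv(im); m=((h[...,0]<18)&(h[...,1]>150)&(h[...,2]>110)).astype(np.uint8); m=cv2.morphologyEx(m,cv2.MORPH_CLOSE,np.ones((5,5)))
    return big(m,box)
def black(im,box,t=60):
    return big((im.max(2)<t).astype(np.uint8),box)
def rect(m): return cv2.minAreaRect(max(cv2.findContours(m,0,1)[0],key=cv2.contourArea))
def meet(u1,u2):
    o,d=ray('top',*u1);p,e=ray('side',*u2); s=np.linalg.lstsq(np.c_[d,-e],p-o,rcond=None)[0]
    a,b=o+d*s[0],p+e*s[1]; return (a+b)/2,np.linalg.norm(a-b)
E
python3 - <<'E'
from m import *
t=cv2.imread('pics/top0.png')[:,:,::-1].copy();s=cv2.imread('pics/side0.png')[:,:,::-1].copy()
m,c,st=orange(t,(255,250,295,325));print('spec top',c,st,rect(m),onplane('top',*c,22))
m2,c2,st=orange(s,(220,220,300,275));print('spec side',c2,st,onplane('side',*c2,22), meet(c,c2))
m,c,st=black(t,(255,290,295,325));print('handle top',c,st,rect(m),onplane('top',*c,40))
m,c,st=black(s,(225,240,260,268));print('handle side',c,st,onplane('side',*c,32))
# carrier outline in top: bright or orange or black
h=hsv(t); 
w=((h[...,1]<45)&(h[...,2]>135)).astype(np.uint8)
m,c,st=big(w,(255,250,295,325));print('deck white',c,st,rect(m))
m,c,st=black(t,(330,200,365,228));print('cap top',c,st,onplane('top',*c,156));a=c
m,c,st=black(s,(360,200,395,221));print('cap side',c,st,onplane('side',*c,154),meet(a,c))
w=((h[...,1]<40)&(h[...,2]>120)).astype(np.uint8)
m,c,st=big(w,(300,200,392,243));r=rect(m);print('beam',c,st,r)
b=cv2.boxPoints(r);P=[onplane('top',*q,111) for q in b];print(np.array(P))
E
```

```text
spec top [273.3 270.2] [266 261  16  20 276] ((273.0689697265625, 270.17242431640625), (14.616005897521973, 19.43264389038086), 4.763641834259033) [559.1 189.2  22. ]
spec side [277.  236.5] [263 227  29  20 297] [558.6 189.8  22. ] (array([558.8, 189.4,  22.3]), np.float64(0.6606385258960874))
handle top [270.3 309.2] [268 303   5  13  52] ((270.0, 309.0), (12.0, 4.0), 90.0) [446.  189.4  40. ]
handle side [240.9 254.9] [233 246  17  19 204] [447.4 192.3  32. ]
deck white [270.3 296.8] [261 281  21  38 506] ((270.6393737792969, 299.90936279296875), (18.69183921813965, 37.3836784362793), 3.814074993133545)
cap top [347.7 213.7] [341 207  14  15 169] [695.3 -13.6 156. ]
cap side [376.5 211.4] [368 204  18  17 229] [693.8 -16.  154. ] (array([696.7, -13.7, 150.8]), np.float64(0.19490160095096445))
beam [326.7 218.9] [312 211  32  15 344] ((327.21783447265625, 217.67822265625), (14.129528045654297, 30.54764175415039), 84.2894058227539)
[[708.8  85.2 111. ]
 [720.6   2.  111. ]
 [680.8  -3.1 111. ]
 [669.1  79.6 111. ]]
```

Run:
```python
from m import *
t=cv2.imread('pics/top0.png')[:,:,::-1].copy();s=cv2.imread('pics/side0.png')[:,:,::-1].copy()
# carrier outline top
bg=np.median(t[265:320,240:255].reshape(-1,3),0)
d=(np.abs(t.astype(int)-bg).max(2)>35).astype(np.uint8)
m,c,st=big(d,(255,250,292,326));print(st)
L=[];Rr=[]
for v in range(st[1]+4,st[1]+st[3]-4):
    u=np.where(m[v])[0];L.append(onplane('top',u[0]-.5,v,12));Rr.append(onplane('top',u[-1]+.5,v,12))
for E_ in(L,Rr):
    E_=np.array(E_);k=np.polyfit(E_[:,0],E_[:,1],1);print('edge yaw deg',np.degrees(np.arctan(k[0])),'y at 500',np.polyval(k,500))
v=np.where(m.any(1))[0];print('x range',onplane('top',273,v[0]-.5,22)[0],onplane('top',270,v[-1]+.5,14)[0])
# beam top edges in top view, subpixel brightest gradient
g=t.astype(float).mean(2)
fr=[]
for u in list(range(320,338))+list(range(360,378)):
    col=cv2.GaussianBlur(g[200:243,u:u+1],(1,3),0)[:,0];dd=np.diff(col)
    i=12+np.argmin(dd[12:30]); w=-dd[i-1:i+2].clip(max=0);fr.append(onplane('top',u,200+.5+(w*[i-1,i,i+1]).sum()/w.sum(),111))
fr=np.array(fr);k=np.polyfit(fr[:,1],fr[:,0],1);r=fr[:,0]-np.polyval(k,fr[:,1]);ok=abs(r)<3;k=np.polyfit(fr[ok,1],fr[ok,0],1)
print('tester yaw',np.degrees(-np.arctan(k[0])),'front x at y=-14',np.polyval(k,-14),ok.sum())
# ring in side
h=hsv(s);m2,c2,st=orange(s,(220,220,300,275))
w=((h[...,1]<150)&(m2>0));print(np.argwhere(w))
# tip
cr=h[232:258,366:384];mm=(cr[...,0]<25)&(cr[...,1]>105);p=np.argwhere(mm)+[232,366];print(p.tolist())
```

```text
[265 260  19  22 356]
edge yaw deg 1.8221823099412062 y at 500 210.87008649675107
edge yaw deg -1.6261298925945504 y at 500 165.4370343797031
x range 590.1318394780105 527.5642713820334
tester yaw 6.913999038331958 front x at y=-14 680.5787071843811 36
[[231 278]
 [231 279]
 [232 275]
 [232 279]
 [232 280]
 [233 274]
 [233 275]
 [233 280]
 [234 275]
 [234 276]
 [234 277]
 [234 278]
 [234 279]
 [234 280]
 [235 276]]
[[246, 373], [246, 374], [247, 373], [247, 374], [248, 374]]
```

```bash
cat >> m.py <<'E'
def delta(xyz,yawdeg,frm=None):
    """shift (cm) and turn (deg) in tool axes; frm=(pos,rpy) commanded pose, else measured"""
    st=ctrl.read_state(); p,r=frm or (st['eef_pos'],st['tool_rot'])
    A=R.from_euler('xyz',r);B=R.from_euler('xyz',[np.pi,0,np.radians(yawdeg)])
    np.set_printoptions(precision=2,suppress=True)
    print('t',st['clock'],'pos',st['eef_pos'],'rot',st['tool_rot'],'F',st['force'],'w',st['width'])
    print('delta',A.inv().apply(np.array(xyz)-p)/10,np.degrees((A.inv()*B).as_rotvec()))
E
python3 -c "
from m import *
delta((440,192.5,120),178,((148.67,632.78,231.3),(-np.pi,0,2.911)))"
```

```text
t 0.1 pos [148.55 632.22 230.47] rot [-3.14  0.    2.91] F [ 0.45 -0.56 -0.46] w 85.33372230984482
delta [-38.42 -36.2   11.13] [ -0.    -0.   -11.21]
```

Emit:
{"op": "move_arm", "data": {
  "increments": [
    [-3.8,-3.6,1.1,0,0,-1.1],
    [-7.7,-7.2,2.2,0,0,-2.2],
    [-11.5,-10.9,3.3,0,0,-3.4],
    [-15.4,-14.5,4.5,0,0,-4.5],
    [-19.2,-18.1,5.6,0,0,-5.6],
    [-23,-21.7,6.7,0,0,-6.7],
    [-26.9,-25.3,7.8,0,0,-7.8],
    [-30.7,-29,8.9,0,0,-9],
    [-34.6,-32.6,10,0,0,-10.1],
    [-36.8,-34.7,10.7,0,0,-10.8],
    [-38.4,-36.2,11.1,0,0,-11.2],
    [-38.4,-36.2,11.1,0,0,-11.2],
    [-38.4,-36.2,11.1,0,0,-11.2],
    [-38.4,-36.2,11.1,0,0,-11.2],
    [-38.4,-36.2,11.1,0,0,-11.2]
  ],
  "grip": 1
}}

```text
clock: 1.6
eef_pos: [438.9, 194.2, 120.5]
tool_rot: [3.141, -0.0, 3.109]
force: [-0.0, 0.8, 0.5]
width: 85.6
```

Check alignment from above the handle before descending.

Run:
```python
from m import *
t=snap('top','top1');s=snap('side','side1')
c=np.zeros((480,800,3),np.uint8)
c[:,:400]=cv2.resize(t[240:336,230:310],(400,480),interpolation=2);c[:,400:]=cv2.resize(s[180:276,210:290],(400,480),interpolation=2)
cv2.imwrite('pics/c2.png',c[:,:,::-1])
delta((440,192.5,20),178)
```

```text
t 1.7 pos [439.1  193.91 120.51] rot [3.14 0.   3.11] F [ 0.26  0.31 -0.2 ] w 85.1624189877168
delta [-0.09 -0.14 10.05] [0.03 0.01 0.13]
```

View pics/c2.png

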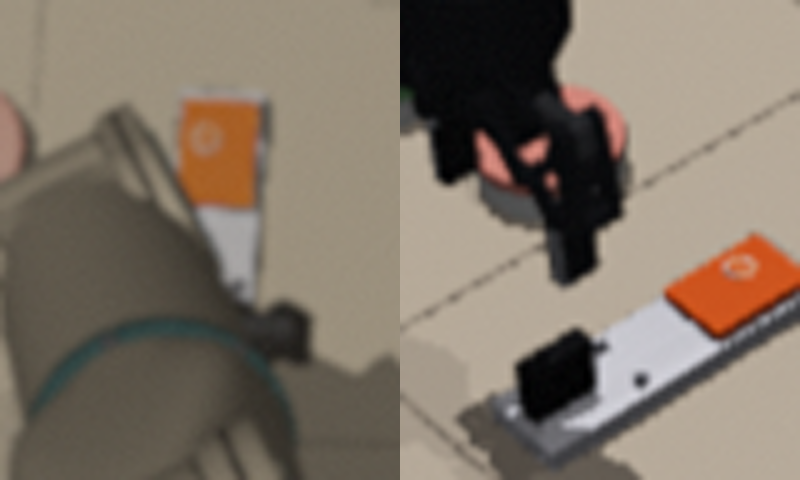

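The carrier lies under the open gripper. I check the handle top (side pixel ≈ 241,250.4) on z=50.

Run:
```python
from m import *
print(onplane('side',241.2,250.4,50), [proj('side',(440,192.5,50))],[onplane('side',210+a/5,180+b/5,14) for a,b in((493,402),(553,457))])
```

```text
[447.6 188.5  50. ] [(np.float64(237.63517230799113), np.float64(251.09851885470744))] [array([564.6,  78.6,  14. ]), array([560.5,  31.7,  14. ])]
```

Emit:
{"op": "move_arm", "data": {
  "increments": [
    [0,-0.1,3,0,0,0],
    [0,-0.1,6,0,0,0],
    [0,-0.1,8,0,0,0],
    [0,-0.1,8,0,0,0]
  ]
}}

```text
clock: 2.1
eef_pos: [437.7, 191.6, 38.4]
tool_rot: [-3.14, -0.004, 3.108]
force: [-0.7, -0.1, -0.8]
width: 85.1
```

Emit:
{"op": "move_arm", "data": {
  "increments": [
    [-0.5,0,1,0,0,0],
    [-0.5,0,1.8,0,0,0],
    [-0.5,0,1.8,0,0,0],
    [-0.5,0,1.8,0,0,0]
  ]
}}

```text
clock: 2.5
eef_pos: [444.7, 191.4, 22.6]
tool_rot: [3.141, 0.0, 3.106]
force: [-0.1, 0.0, 1.0]
width: 85.4
```

Run:
```python
from m import *
print([onplane('side',210+a/5,180+b/5,14) for a,b in((93,402),(153,457))])
delta((440,192.5,20),178)
```

```text
[array([423.9, 213.5,  14. ]), array([422.4, 164.1,  14. ])]
t 2.5 pos [444.72 191.44  22.59] rot [3.14 0.   3.11] F [-0.07  0.05  1.01] w 85.38383305719466
delta [0.48 0.09 0.26] [ 0.01  0.01 -0.02]
```

Emit:
{"op": "move_arm", "data": {
  "increments": [
    [0,0,0.2,0,0,0],
    [0,0,0.2,0,0,0],
    [0,0,0.2,0,0,0],
    [0,0,0.2,0,0,0],
    [0,0,0.2,0,0,0],
    [0,0,0.2,0,0,0],
    [0,0,0.2,0,0,0],
    [0,0,0.2,0,0,0],
    [0,0,0.2,0,0,0],
    [0,0,0.2,0,0,0]
  ],
  "grip": -1
}}

```text
clock: 3.5
eef_pos: [444.8, 191.5, 20.5]
tool_rot: [3.141, 0.0, 3.106]
force: [-1.2, 0.7, 4.5]
width: 12.8
```

Gripped (12.8 mm). Measure the ring and tip in the side view for the transfer.

Run:
```python
from m import *
s=snap('side','side2');t=snap('top','top2')
m2,c2,_=orange(s,(220,220,300,275));print('spec side',onplane('side',*c2,21))
m,c,_=orange(t,(255,250,295,285));print('spec top',onplane('top',*c,22))
# outline corners of the specimen
for n,mm in(('side',m2),('top',m)):
    r=rect(mm); print(n,np.array([onplane(n,*q,22)[:2] for q in cv2.boxPoints(r)]))
x=np.zeros((600,800,3),np.uint8)
x[:300,:400]=cv2.resize(s[225:255,258:298],(400,300),interpolation=2)
x[:300,400:]=cv2.resize(t[255:291,250:298],(400,300),interpolation=2)
x[300:,:400]=cv2.resize(s[225:255,355:395],(400,300),interpolation=2)
cv2.imwrite('pics/c3.png',x[:,:,::-1])
```

```text
spec side [558.7 188.7  21. ]
spec top [560.  186.3  22. ]
side [[530.9 210.5]
 [601.8 209.5]
 [586.4 165.6]
 [517.3 167.5]]
top [[585.1 208.8]
 [586.6 168.8]
 [531.8 165.8]
 [530.3 205.5]]
```

View pics/c3.png

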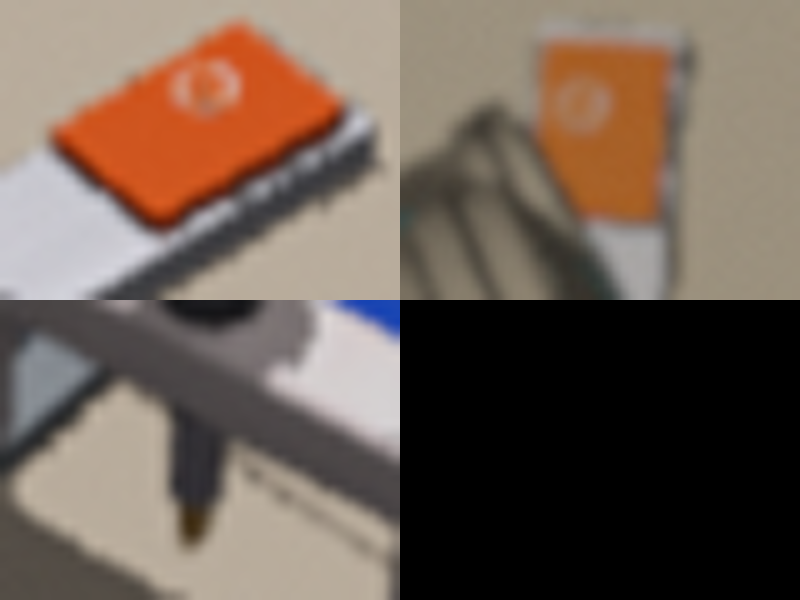

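Ring centre: side ≈ (278.1, 233.1), top ≈ (271.4, 266.9); tip point: side ≈ (373.5, 249.3). The block stands ~6 mm back from the deck's front end, which explains the handle offset.

Run:
```python
from m import *
rs=onplane('side',278.1,233.1,22);rt=onplane('top',271.4,266.9,22);tip=onplane('side',373.5,249.3,28)
print('ring',rs,rt,meet((271.4,266.9),(278.1,233.1)),'tip',tip)
st=ctrl.read_state();tcp=np.array(st['eef_pos']);y0=st['tool_rot'][2]-np.pi
# ring offset from TCP in carrier axes
for r in(rs,rt):print('off',R.from_euler('z',-y0).apply(r-tcp)[:2],np.degrees(y0))
yw=np.radians(6.5)
off=R.from_euler('z',-y0).apply(rs-tcp)
goal=tip-R.from_euler('z',yw).apply(off)
pre=goal-R.from_euler('z',yw).apply([85,0,0])
print('goal',goal,'pre',pre)
delta((pre[0],pre[1],tcp[2]),186.5)
```

```text
ring [568.8 197.4  22. ] [568.5 195.2  22. ] (array([567.7, 195.2,  24.3]), np.float64(0.8172626718776943)) tip [696.1 -13.7  28. ]
off [123.7  10.2] -2.023904393590302
off [123.5   8. ] -2.023904393590302
goal [574.3 -37.9  26.5] pre [489.8 -47.5  26.5]
t 3.6 pos [444.82 191.56  20.54] rot [3.14 0.   3.11] F [-0.76  0.72  5.93] w 13.073634064450157
delta [ -5.34 -23.73  -0.01] [ 0.02  0.03 -8.52]
```

Emit:
{"op": "move_arm", "data": {
  "increments": [
    [-0.2,-0.9,0,0,0,-0.3],
    [-0.5,-2.3,0,0,0,-0.8],
    [-0.9,-4,0,0,0,-1.4],
    [-1.3,-5.8,0,0,0,-2.1],
    [-1.7,-7.6,0,0,0,-2.7],
    [-2.1,-9.4,0,0,0,-3.4],
    [-2.5,-11.2,0,0,0,-4],
    [-2.9,-13,0,0,0,-4.7],
    [-3.3,-14.8,0,0,0,-5.3],
    [-3.7,-16.6,0,0,0,-6],
    [-4.1,-18.4,0,0,0,-6.6],
    [-4.5,-20.2,0,0,0,-7.2],
    [-4.9,-22,0,0,0,-7.9],
    [-5.2,-23.2,0,0,0,-8.3],
    [-5.3,-23.7,0,0,0,-8.5],
    [-5.3,-23.7,0,0,0,-8.5],
    [-5.3,-23.7,0,0,0,-8.5]
  ]
}}

```text
clock: 5.3
eef_pos: [489.8, -47.8, 20.5]
tool_rot: [-3.141, 0.001, -3.029]
force: [0.9, -0.8, 5.3]
width: 13.0
```

Run:
```python
from m import *
s=snap('side','side3')
m2,c2,st=orange(s,(290,220,420,330));print('spec',c2,st,onplane('side',*c2,21))
x,y=map(int,c2)
c=np.zeros((600,800,3),np.uint8)
c[:]=cv2.resize(s[190:310,290:450],(800,600),interpolation=2)
cv2.imwrite('pics/c4.png',c[:,:,::-1])
delta((574,-38,20.5),186.5)
```

```text
spec [352.6 274.9] [339 264  28  23 363] [602.8 -33.8  21. ]
t 5.35 pos [489.8  -47.83  20.55] rot [-3.14  0.   -3.03] F [ 0.72 -0.78  5.21] w 13.126462674691567
delta [-8.48  0.03  0.01] [-0.03  0.06 -0.04]
```

View pics/c4.png

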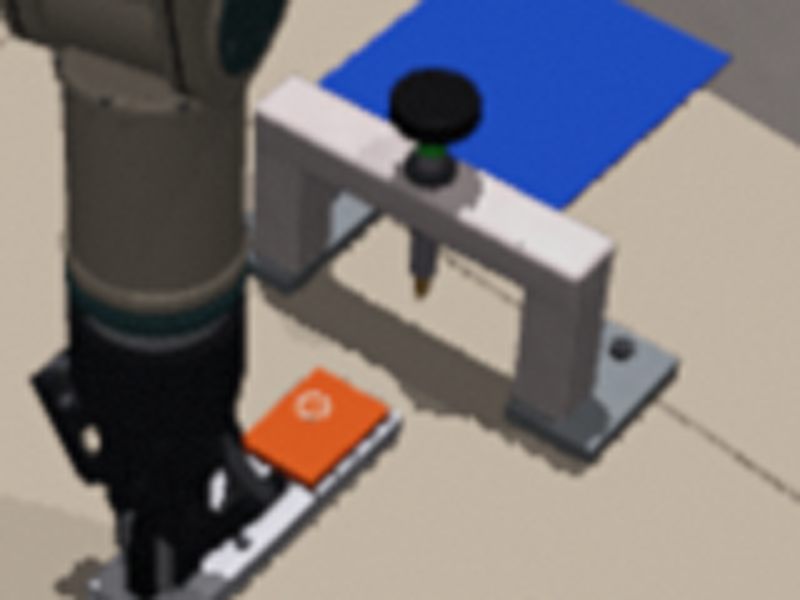

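The carrier is in front of the portal, aligned; ring at side (352.2, 270.6), tip at (373.6, 249.2).

Run:
```python
from m import *
r=onplane('side',352.2,270.6,22);t=onplane('side',373.6,249.2,28);print(r,t)
p=ctrl.read_state()['eef_pos'];delta((p[0]+t[0]-r[0],p[1]+t[1]-r[1],p[2]),186.5)
```

```text
[611.5 -23.9  22. ] [696.5 -13.7  28. ]
t 5.35 pos [489.8  -47.83  20.55] rot [-3.14  0.   -3.03] F [ 0.72 -0.78  5.21] w 13.126462674691567
delta [-8.56  0.07  0.01] [-0.03  0.06 -0.04]
```

Emit:
{"op": "move_arm", "data": {
  "increments": [
    [-0.4,0,0,0,0,0],
    [-1.2,0,0,0,0,0],
    [-2.2,0,0,0,0,0],
    [-3.2,0,0,0,0,0],
    [-4.2,0,0,0,0,0],
    [-5.2,0,0,0,0,0],
    [-6.2,0,0,0,0,0],
    [-7.2,0,0,0,0,0],
    [-8,0.1,0,0,0,0],
    [-8.4,0.1,0,0,0,0],
    [-8.5,0.1,0,0,0,0],
    [-8.5,0.1,0,0,0,0],
    [-8.5,0.1,0,0,0,0]
  ]
}}

```text
clock: 6.65
eef_pos: [567.5, -38.2, 20.4]
tool_rot: [-3.14, -0.012, -3.029]
force: [-11.2, -2.3, 17.8]
width: 13.3
```

Run:
```python
from m import *
s=snap('side','side4')
c=np.zeros((600,800,3),np.uint8)
c[:]=cv2.resize(s[225:285,335:415],(800,600),interpolation=2)
cv2.imwrite('pics/c5.png',c[:,:,::-1])
delta((574,-38,20.5),186.5)
print('ideal ring px',proj('side',(696.3,-13.7,22)))
```

```text
t 6.7 pos [567.45 -38.16  20.41] rot [-3.14 -0.01 -3.03] F [-10.81  -2.35  17.92] w 13.046995015640999
delta [-0.65 -0.06 -0.02] [-0.09 -0.69 -0.07]
ideal ring px (np.float64(373.4273202678595), np.float64(250.98010974496188))
```

View pics/c5.png

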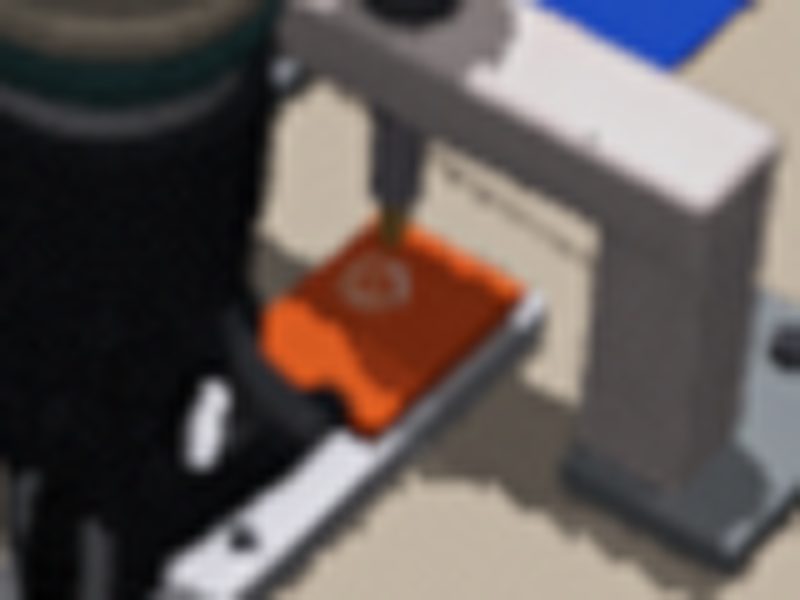

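The ring at side (372.2, 252.8) is a few mm short of the tip; the arm lags with a down-push of 18 N, so friction holds it. I relieve the down-push slightly.

Emit:
{"op": "move_arm", "data": {
  "increments": [
    [0,0,-0.05,0,0,0],
    [0,0,-0.1,0,0,0],
    [0,0,-0.1,0,0,0]
  ]
}}

```text
clock: 7.0
eef_pos: [573.4, -36.6, 20.7]
tool_rot: [3.141, -0.0, -3.028]
force: [1.2, 0.1, -2.3]
width: 12.9
```

Run:
```python
from m import *
np.set_printoptions(precision=3,suppress=True)
print(onplane('side',372.15,252.75,22)-onplane('side',373.6,249.2,28))
s=ctrl.read_state();print(s['qpos'],s['tau'],s['torque'])
delta((574.3,-38,20.5),186.5)
```

```text
[-6.948 -2.07  -6.   ]
[ 0.147  0.831 -0.209  1.871  0.341  0.475  1.384] [  0.152 -58.237  -2.575 -10.327   0.02   -0.1     0.   ] [-0.013  0.223  0.024]
t 7.0 pos [573.43 -36.6   20.71] rot [ 3.14 -0.   -3.03] F [ 1.16  0.14 -2.29] w 12.949799198725973
delta [-0.07 -0.15  0.02] [ 0.02 -0.02 -0.02]
```

Run:
```python
from m import *
s=snap('side','side5')
cv2.imwrite('pics/c6.png',cv2.resize(s[230:275,345:405],(800,600),interpolation=2)[:,:,::-1])
```

```text
(no output)
```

View pics/c6.png

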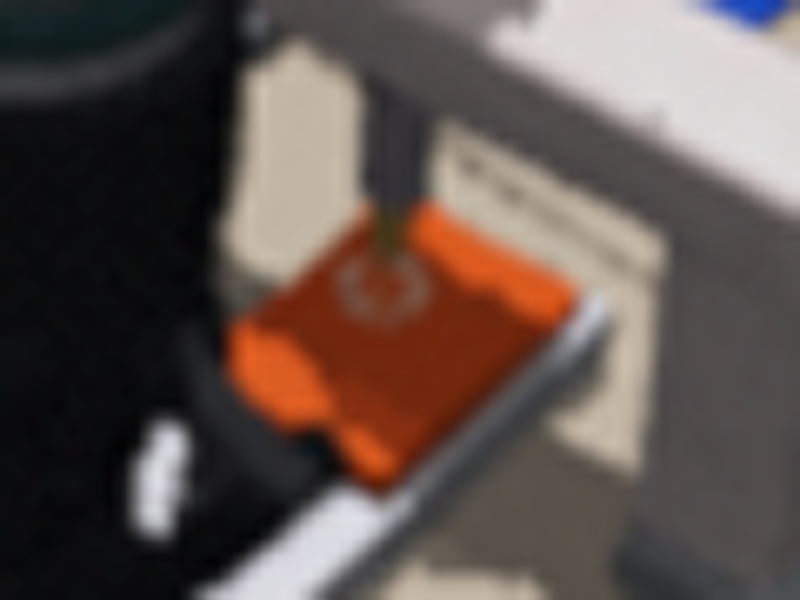

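The ring centre at side (373.3, 251.1) matches the expected (373.4, 251.0) under the tip. Release and rise.

Emit:
{"op": "move_arm", "data": {
  "increments": [
    [0,0,0,0,0,0],
    [0,0,0,0,0,0],
    [0,0,0,0,0,0],
    [0,0,0,0,0,0],
    [0,0,0,0,0,0],
    [0,0,0,0,0,0],
    [0,0,-0.5,0,0,0],
    [0,0,-2,0,0,0],
    [0,0,-4,0,0,0],
    [0,0,-7,0,0,0],
    [0,0,-11,0,0,0],
    [0,0,-15,0,0,0],
    [0,0,-18.5,0,0,0],
    [0,0,-21,0,0,0],
    [0,0,-21,0,0,0],
    [0,0,-21,0,0,0]
  ],
  "grip": 0.3
}}

```text
clock: 8.65
eef_pos: [573.6, -36.9, 232.5]
tool_rot: [-3.141, 0.002, -3.029]
force: [-0.5, -0.4, -0.4]
width: 55.4
```

Run:
```python
from m import *
s=snap('side','side6')
cv2.imwrite('pics/c7.png',cv2.resize(s[225:285,335:415],(800,600),interpolation=2)[:,:,::-1])
delta((696.5,-13.7,215),186.5)
```

```text
t 8.7 pos [572.92 -36.9  231.39] rot [-3.14 -0.   -3.03] F [ 0.16  0.89 -0.08] w 55.7929363977801
delta [-12.54   0.91   1.63] [-0.01 -0.03 -0.03]
```

View pics/c7.png

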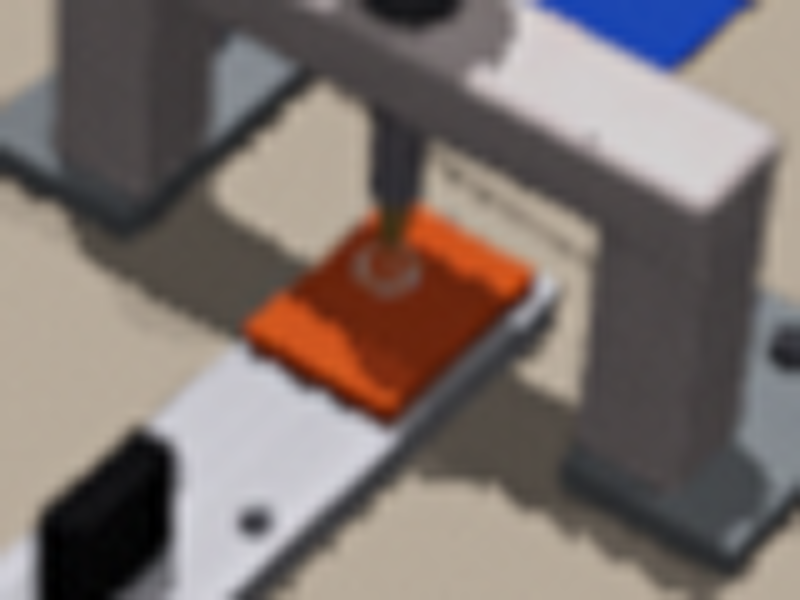

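The carrier stayed put after release, ring (373.3, 251.5), within ~1.5 mm of the tip. Now close the fingers and go over the cap.

Emit:
{"op": "move_arm", "data": {
  "increments": [
    [-1,0.1,0,0,0,0],
    [-3,0.2,0,0,0,0],
    [-5.5,0.4,0,0,0,0],
    [-8,0.6,0,0,0,0],
    [-10.5,0.8,0,0,0,0],
    [-12,0.9,0,0,0,0],
    [-12.5,0.9,0.5,0,0,0],
    [-12.5,0.9,2,0,0,0],
    [-12.5,0.9,4,0,0,0],
    [-12.5,0.9,5,0,0,0],
    [-12.5,0.9,5,0,0,0],
    [-12.5,0.9,5,0,0,0],
    [-12.5,0.9,5,0,0,0]
  ],
  "grip": -1
}}

```text
clock: 10.0
eef_pos: [697.2, -13.7, 182.3]
tool_rot: [-3.141, 0.002, -3.029]
force: [-0.4, -0.1, -0.0]
width: -0.1
```

Run:
```python
from m import *
delta((696.5,-13.7,160),186.5)
```

```text
t 10.0 pos [697.23 -13.75 182.26] rot [-3.14  0.   -3.03] F [-0.44 -0.1  -0.02] w -0.06650030687503608
delta [0.08 0.01 2.23] [-0.01  0.09 -0.03]
```

Emit:
{"op": "move_arm", "data": {
  "increments": [
    [0.1,0,0.8,0,0,0],
    [0.1,0,1.6,0,0,0],
    [0.1,0,2.1,0,0,0],
    [0.1,0,2.3,0,0,0],
    [0.1,0,2.5,0,0,0],
    [0.1,0,2.6,0,0,0],
    [0.1,0,2.6,0,0,0]
  ]
}}

```text
clock: 10.7
eef_pos: [695.5, -13.9, 155.4]
tool_rot: [-3.142, -0.001, -3.029]
force: [-2.1, -0.3, 2.4]
width: -0.1
```

Emit:
{"op": "move_arm", "data": {
  "increments": [
    [0,0,0.2,0,0,0],
    [0,0,0.4,0,0,0],
    [0,0,0.6,0,0,0],
    [0,0,0.8,0,0,0],
    [0,0,0.8,0,0,0],
    [0,0,0.8,0,0,0]
  ]
}}

```text
clock: 11.3
eef_pos: [696.0, -13.8, 148.5]
tool_rot: [-3.141, 0.001, -3.029]
force: [-3.0, -0.0, 8.6]
width: 0.0
```

Emit:
{"op": "move_arm", "data": {
  "increments": [
    [0,0,0.1,0,0,0],
    [0,0,0.2,0,0,0],
    [0,0,0.3,0,0,0],
    [0,0,0.4,0,0,0],
    [0,0,0.4,0,0,0],
    [0,0,0.4,0,0,0],
    [0,0,0.4,0,0,0]
  ]
}}

```text
clock: 12.0
eef_pos: [696.0, -13.9, 145.1]
tool_rot: [-3.141, 0.001, -3.029]
force: [-5.2, -0.3, 12.2]
width: -0.2
```

Run:
```python
from m import *
s=snap('side','side7')
c=np.zeros((600,800,3),np.uint8)
c[:,:400]=cv2.resize(s[195:240,360:390],(400,600),interpolation=2)
o=cv2.imread('pics/side3.png')[:,:,::-1]
c[:300,400:]=cv2.resize(s[230:275,345:405],(400,300),interpolation=2)
c[300:,400:]=cv2.resize(o[200:230,355:395],(400,300),interpolation=2)
cv2.imwrite('pics/c8.png',c[:,:,::-1])
h=hsv(s)[195:240,360:390];m=(h[...,0]>40)&(h[...,0]<85)&(h[...,1]>80);p=np.argwhere(m)+[195,360];print('green',p.min(0) if len(p) else 0,p.max(0) if len(p) else 0,len(p))
cz=proj('side',(696.5,-13.7,145));print(cz,proj('side',(696.5,-13.7,116)))
delta((696.5,-13.7,145),186.5)
```

```text
green [222 373] [225 378] 17
(np.float64(376.3081738343654), np.float64(213.3172174695524)) (np.float64(375.6113248994418), np.float64(222.5970454792976))
t 12.05 pos [696.01 -13.85 145.14] rot [-3.14  0.   -3.03] F [-5.49 -0.09 12.24] w 0.40853749803829364
delta [-0.05  0.01  0.01] [-0.02  0.06 -0.03]
```

View pics/c8.png

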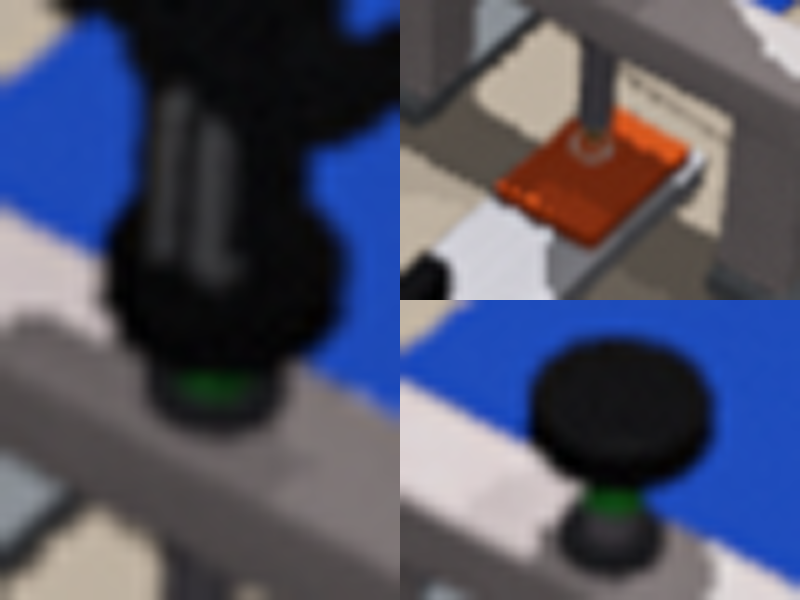

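The collar now sits in the green band, no red visible, and the tip stands in the ring. Height 145.1 mm and 12.2 N both indicate 13 mm. One short hold to check it is steady.

Emit:
{"op": "move_arm", "data": {
  "increments": [
    [0,0,0,0,0,0],
    [0,0,0,0,0,0],
    [0,0,0,0,0,0],
    [0,0,0,0,0,0],
    [0,0,0,0,0,0]
  ]
}}

```text
clock: 12.55
eef_pos: [696.0, -13.9, 145.2]
tool_rot: [-3.141, 0.001, -3.029]
force: [-4.7, 0.2, 12.2]
width: 0.0
```

```bash
python3 -c "
from cell import ctrl
print(ctrl.finish_job())"
```

```text
the job is handed in; nothing more can be done
None
```

I slid the orange carrier by its handle along the bench into the tester and let go of it. I then pressed the black cap with closed fingers and handed the job in at 12.6 s, still holding it down.

- **Ring under the tip:** after release the ring was within about 1.5 mm of the tip in the side view. The last picture, under load, still shows the tip over the ring.
- **Cap travel:** the fingertips held steady at 145.2 mm, which is about 13 mm of travel, with 12.2 N upward. The collar is in the green band and no red shows. The state also shows about 5 N of sideways force on the tool.
- **During the slide:** on the way in, the gripper pressed the carrier down with about 18 N and the carrier stopped 7 mm short. I raised the target 1 mm to ease this. The force briefly read -2 N in z, a slight upward pull below the carrier's weight, and the carrier slid the rest of the way.
- **Other objects:** the moves kept clear of the blue carrier, dishes, weight and jar. I did not measure them again at the end.

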